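# Check a sloping table grill with a surface probe

### The job

First slide the grill's control grip along its track until its middle lines up with the small pointer beside the track. Then take the surface probe out of its wooden holder, hold it square to the sloping plate with its foot flat in the middle of the ring mark (not the square one), and press gently so that the sprung foot goes about half-way in. Finish while still holding it there, without pushing the other things about.

Things in the scene. Friction and masses are not known exactly. Their poses are not given: they have to be found in the camera images.
- grill: table grill, fixed to the counter, 330 mm deep (its x), 320 mm wide (its y), 110 mm tall at the rear. Origin at the middle of its underside at counter height; its z is up; its -x side, the low front with the control ledge, faces roughly to the robot. The ledge's top is 34 mm above the counter, from x = -180 to -86 mm
- plate: the grill's flat dark steel cooking plate, 200 x 290 mm, rigid. Origin at the middle of its top face, at (35, 0, 75) mm in the grill's frame; its z is square to its top face, pointing up. It slopes 14 degrees, down towards the front (low at -x, about 51 mm above the counter; high at +x, about 99 mm). 12 mm wide side rims at y = +-153 mm and the rear wall stand a few mm proud of it
- spot (a point): centre of the ring mark (a thin steel ring, 36 mm across, inlaid flush in the plate), on the plate's top face at (10, 60, 0) mm in the plate's frame, on the +y half. The square mark on the -y half, at (10, -60, 0) mm, is not wanted. Axes as the plate's
- heat_top (a point): middle of the top face of the control grip, a black block 28 mm (grill x) by 20 mm (grill y) by 40 mm tall, on an aluminium track 40 mm wide along the grill's y on the control ledge; this point is about 89 mm above the counter, the track's top 48 mm. Axes as the grill's
- heat (a joint): position of the control grip along its track, m: 0 to 0.12, growing towards the grill's +y; it sits at grill y = value - 0.06. About 1.5 N of friction; it stays where it is left
- pointer: small steel pointer, fixed on the control ledge at the robot's side of the track, 24 mm long (grill x), 10 mm wide, 13 mm tall, its thin blade pointing at the track; its place along the track differs each time. Origin under its middle, on the ledge. The grip is set when this and the grip's middle have the same grill y
- holder: wooden block, 64 x 64 mm, 80 mm tall, fixed, with a hole 17 mm across and 74 mm deep from its top, in which the probe hangs. Origin at the centre of its underside. A second identical block holds the dial thermometer
- probe: surface probe. Flat-sided black handle 28 mm (its x) by 22 mm (its y), 85 mm tall, standing on its holder's top with the thin stem (8 mm across) hanging in the hole. Origin on its axis at the handle's lower end; z runs up along the handle. With the foot out, the foot's lower face is 66 mm below the origin (z = -66 mm). Mass 80 to 160 g
- foot (a point): centre of the lower (contact) face of the probe's round flat copper foot, 12 mm across and 4 mm thick, on a thin sprung rod at the lower end of the stem
- probe_foot (a joint): how far the foot is pushed in, m: 0 (out) to 0.014 (stop). Spring of 350 N/m: half-way, 0.007, is about 2.5 N; past the stop it is rigid
- dial: dial thermometer in the second wooden holder: thin 62 mm spike under a 24 mm collar and a flat round head 48 mm across; 28 mm tall above the holder. Not the probe. Origin on its axis at the holder's top
- mill: turned dark-wood pepper mill, 54 mm across, 156 mm tall, standing between the grill and the holders; origin at the centre of its underside
- pinch: small white bowl, 80 mm across, 45 mm tall; origin at the centre of its underside
- jar: glass jar, 80 mm across, 110 mm tall; origin at the centre of its underside
- dish: shallow wooden dish, 200 mm across, 30 mm tall, on the left; origin at the centre of its underside
Not all that is in view belongs to the job. What is meant by the probe is not yellow, and is the smaller of those in its own colour.

How it is judged:
On the way, in this order (a step that is already met when the one before it is completed fails the run):
1. the control grip is set to the pointer (y of pointer in the frame of heat_top between -0.006 and 0.006 m and velocity of joint heat between -0.01 and 0.01 m/s and distance of probe from where it was at the start of the episode below 0.02 m), for 0.2 s.
2. the probe is lifted out of its holder in the fingers (z of foot in the frame of holder above 0.082 m and contact force between the fingers and probe above 1 N), for 0.1 s.
3. the probe's foot is pressed gently in the ring mark, square to the plate (distance between foot and spot below 0.009 m and angle between the z axis of probe and the z axis of plate, either way round below 0.14 rad and contact force between probe and plate between 0.8 and 4.6 N and contact force between the fingers and probe above 1 N), for 0.3 s.
At the end, for the whole second after the job is handed in: Control grip within 6 mm of the pointer along the track; probe held still in the fingers (under 20 mm/s), its foot within 9 mm of the ring's centre, its axis within 0.14 rad (8 degrees) of square to the plate, its foot pressing the plate with 0.8 to 4.6 N (spring 2 to 13 mm in) (all of step 3 and y of pointer in the frame of heat_top between -0.006 and 0.006 m and linear speed of probe below 0.02 m/s); the arm keeps its last pose, push and grip.
It fails at once if the probe is pressed on the grill with more than 15 N (contact force between probe and grill above 15 N).
It fails at once if a bystander is moved more than 30 mm (distance of any of dial, mill, pinch, jar, dish from where it was at the start of the episode above 0.03 m).
It also fails if it takes over 53 s, if anything falls off the work surface, if the arm or the gripper's body presses on something with over 40 N, if the wrist force passes 120 N, or if a joint passes its speed limit or range.

### The arm

A 7-joint arm with a two-finger parallel gripper is mounted at the origin on the work surface. World frame = base frame: x ahead of the robot, y to its left, z up, the work surface at z = 0. Lengths are in m, angles in rad, forces in N, time in s.
With the tool pointing down it reaches from about 0.4 to 0.875 m from the base axis. Payload 19.3 kg.
Tool frame: the origin (TCP) lies at the very end of the fingers, on their centre line; the grasp point (between the pads) lies 19 mm behind it; x points along the fingers, z is the direction in which the jaws open and shut, and the axes are right-handed (so a half turn about x gives the same grasp; the last joint's range is limited). The gripper opens to 85 mm and grips with 20 to 120 N. Pads are 22 mm wide; open, the fingers measure 114 mm over their backs; the gripper's body (76 mm by 85 mm) begins 54 mm behind the grasp point. The pads swing forward as they close: fully open they stand 13 mm farther back than shut.
Start: joints at [1.033, 0.521, -0.036, 1.599, 0.021, 1.021, -0.113], TCP at [0.282, -0.558, 0.231] pointing down, gripper open.
Joint ranges: [-2.91, 2.91], [-0.3, 2.13], [-1.5, 1.42], [0.17, 2.43], [-1.26, 4.41], [0.16, 1.93], [-2.52, 2.52]. Speed limits (rad/s): [1.89, 1.89, 2.39, 2.39, 3.01, 3.01, 3.01].

### API

Orientations are given as [roll, pitch, yaw] about the fixed x, y, z axes, in that order (R = Rz(yaw) Ry(pitch) Rx(roll)).
In Python, from station import telemetry, viewer, ctrl gives the robot as it stands.
- The arm moves only by the tool drive_tool, never from a script. Its argument "targets" is one flat list of numbers, 7 for each row, row after row: the closure, from 0 (fully open) to 1 (shut), then the shift along the tool's x, y, z in mm, then the turn, a rotation vector about the tool's x, y, z in degrees. A call has 1 to 20 rows; each row is the pose to reach, as a shift and turn from the pose commanded when the call began, along the tool's axes at that moment; what a row does not reach only later rows make up. A row lasts 1/8 s, in which the tool goes at most 62.5 mm and 10.7 degrees, less where a joint would pass 70% of its speed; a pose out of reach is approached as far as the arm can. A call with a gripper value outside its range is refused whole. The fingers move at their own pace and stop on an object; "force" is the grip in N (left out, the last holds). Time passes only in rows, so rows that repeat a pose let the fingers close. It gives the time, the measured TCP pose, the force and the opening at its end, in the units of the state.
- telemetry.get_state(): the state, without advancing time (a new reading comes with each control period).
- viewer.capture(name): name is "side" or "top" or "wrist"; returns the picture (400x640x3 uint8, red, green, blue); there is no depth.
- viewer.camera_model(name): a dict with "camera_matrix" (3x3 intrinsics, pixels), "k1" (the pictures are not rectified: a ray, as slopes to the right and down, at radius r is drawn at 1 + k1 r^2 times it, then the intrinsics apply), "rvec" (rotation vector, rad) and "tvec" (3), from world to camera coordinates, as OpenCV has them. Camera axes: x right, y down, z forward; pixel columns grow to the right and rows downward; lengths in m; the calibration is good to about 2 mm. A picture is of the moment at which its call begins: read the wrist's pose just before it. camera_model takes no time and is no camera call; for the wrist camera it gives the pose at the moment of the call.
- ctrl.hand_in(): hands the job in, once; it reports no verdict.
Trained networks look in the newest picture that a camera, given by its name, has taken for a name from the list of things; names that differ only in an ending like _2 or _b are one class to them, and where a whole thing is asked for, a point or a joint stands for the part that bears it (a point fixed in the world has none). Each returns a list of dicts, best first, with "conf" (0 to 1); they miss things now and then, are a little off and sometimes report something else, mostly with a low value. They report only what shows in the picture. A call takes as long as a camera call. They do not tell look-alikes from the thing itself.
- viewer.find_in(camera, thing): "location" ([x, y, z] in m, in the coordinates of the camera as it stood for that picture, good to about 4 mm: the middle of the surface that is visible of it).
- viewer.outline_of(camera, thing): "mask" (400x640 bool, what is visible of it).
- viewer.spot_point(camera, thing): "location" ([x, y, z] in m, in the coordinates of the camera as it stood for that picture, good to about 4 mm: a listed point, or the origin of a listed thing).
The state is a dict: "clock": time; "joints": joint angles; "joint_vel": joint speeds; "joint_torque": joint torques, N m; "position": TCP position; "orientation": TCP orientation; "contact_force": force on the tool from outside, world axes, zero at the start; "ft_torque": the same for the moment, N m; "grip_width": opening from 0.0 (shut) to 1.0 (fully open).
Only numpy, scipy, OpenCV 4.12 (cv2) and the standard library are available. Lean on these libraries where they do the work, as an engineer would, in place of code of your own. Each camera call takes 0.05 s, during which the arm holds its last target. There are 200 camera calls.

## Working session

There is one attempt and no reset: what is moved stays moved. The work goes in short steps, Python scripts to look and compute and a tool call to move; the robot and the scene stay as the last step left them, time stands still between calls to the robot, and variables do not carry over. Pictures are saved under pics/ and viewed, about 8 in all and at most 12, crops included, and the job is handed in when it is done.

Besides the shell and the picture viewer there is one more tool, called after "Call:" by a JSON object that holds its "op" and its "data", one argument or row to a line. drive_tool: Moves the arm, as the interface text tells. Its arguments: {"type":"object","properties":{"targets":{"type":"array","items":{"type":"number"}},"force":{"type":"number"}},"required":["targets"]}

```bash
mkdir -p pics; ls; cat > h.py <<'E'
import numpy as np, cv2
from scipy.spatial.transform import Rotation as R
from station import telemetry, viewer, ctrl
def T(c):
    m=viewer.camera_model(c); return cv2.Rodrigues(np.array(m["rvec"],float))[0],np.array(m["tvec"],float).ravel(),np.array(m["camera_matrix"],float),m["k1"]
def toW(c,p):
    r,t,_,_=T(c); return r.T@(np.array(p)-t)
def pix(c,pw):
    r,t,K,k=T(c); p=r@np.array(pw)+t; s=p[:2]/p[2]; s=s*(1+k*(s@s)); return K[:2,:2]@s+K[:2,2]
def ray(c,uv,z):
    "world point on plane z"
    r,t,K,k=T(c); d=(np.array(uv)-K[:2,2])/np.diag(K)[:2]; s=d.copy()
    for _ in range(20): s=d/(1+k*(s@s))
    v=r.T@np.array([s[0],s[1],1]); o=-r.T@t; return o+v*(z-o[2])/v[2]
def tool():
    s=telemetry.get_state(); return np.array(s["position"]),R.from_euler('xyz',s["orientation"])
def save(c,n,crop=None,f=1):
    im=viewer.capture(c)[:,:,::-1]
    if crop: im=im[crop[1]:crop[3],crop[0]:crop[2]]
    cv2.imwrite(f"pics/{n}.png",cv2.resize(np.ascontiguousarray(im),None,fx=f,fy=f,interpolation=cv2.INTER_CUBIC))
def see(c,names,fn="spot_point"):
    for n in names:
        for d in getattr(viewer,fn)(c,n)[:4]:
            w=toW(c,d["location"]); print(c,n,round(d["conf"],2),w.round(4),pix(c,w).round())
E
python3 - <<'E'
from h import *
print(telemetry.get_state())
a=viewer.capture("top");b=viewer.capture("side")
cv2.imwrite("pics/a.png",np.vstack([cv2.resize(a,(480,300)),cv2.resize(b,(480,300))])[:,:,::-1])
for c in("top","side"): see(c,["probe","holder","grill","spot","heat_top","pointer","dial","mill"])
E
```

```text
pics
{'clock': 0.0, 'joints': array([ 1.03277091,  0.52202248, -0.03632755,  1.59997315,  0.02119174,
        1.021117  , -0.11281723]), 'joint_vel': array([-1.13212111e-03, -1.69641081e-03,  1.92032965e-05,  9.59048229e-04,
       -4.50870488e-04,  1.34276556e-03,  8.77722846e-04]), 'joint_torque': array([-1.54556139e-03, -9.27103615e+01,  1.97929166e+00, -3.69936132e+01,
        1.78805483e-02,  8.16103391e-03, -4.76094692e-05]), 'position': array([ 0.28166316, -0.55756666,  0.23073294]), 'orientation': array([-3.07642197,  1.56966103,  2.1037604 ]), 'contact_force': array([0.34724535, 0.365503  , 0.07445691]), 'ft_torque': array([-0.00493899, -0.03861582, -0.03442372]), 'grip_width': 0.9981426533222002}
top probe 0.9 [0.3224 0.2974 0.0904] [261. 296.]
top probe 0.74 [0.4314 0.2615 0.0821] [278. 248.]
top probe 0.63 [0.4246 0.1654 0.0671] [319. 252.]
top holder 0.85 [ 0.4339  0.2622 -0.0009] [282. 248.]
top holder 0.63 [0.5902 0.4437 0.0013] [214. 187.]
top grill 0.9 [ 0.6023 -0.1356 -0.0031] [435. 185.]
top spot 0.58 [ 0.6563 -0.0921  0.0814] [426. 156.]
top heat_top 0.68 [ 0.4597
[... 269 characters left out ...]
7] [332. 208.]
side probe 0.84 [0.3199 0.29   0.0902] [384. 264.]
side probe 0.77 [0.4342 0.2591 0.0799] [333. 247.]
side probe 0.59 [0.4238 0.1666 0.0695] [349. 229.]
side holder 0.6 [0.4366 0.2579 0.0011] [331. 275.]
side grill 0.88 [ 0.5994 -0.1412 -0.0021] [320. 185.]
side spot 0.64 [ 0.6591 -0.0926  0.0775] [296. 166.]
side heat_top 0.45 [ 0.4632 -0.1708  0.0896] [367. 161.]
side pointer 0.63 [0.5385 0.1358 0.0009] [308. 236.]
side pointer 0.36 [ 0.4458 -0.1019  0.0373] [366. 188.]
side pointer 0.31 [ 0.5915  0.4458 -0.    ] [228. 317.]
side pointer 0.28 [0.383  0.5552 0.001 ] [307. 397.]
side dial 0.75 [0.6181 0.2313 0.0828] [261. 223.]
side mill 0.86 [0.5399 0.1338 0.0015] [307. 236.]
```

View pics/a.png

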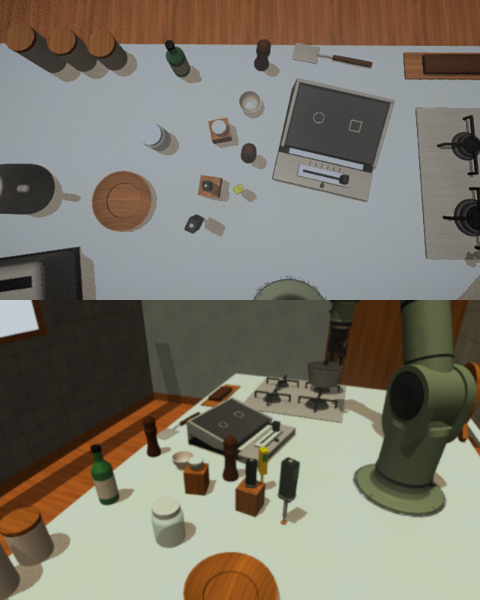

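```bash
python3 - <<'E'
from h import *
a=viewer.capture("top");b=viewer.capture("side")
A=cv2.resize(a[100:270,350:530],None,fx=3.4,fy=3.4,interpolation=cv2.INTER_CUBIC)[:578]
B=cv2.resize(b[195:300,315:405],None,fx=2,fy=2,interpolation=cv2.INTER_CUBIC)
B=np.vstack([B,np.zeros((578-len(B),180,3),np.uint8)])
cv2.imwrite("pics/b.png",np.hstack([A,B])[:,:,::-1])
m=viewer.outline_of("top","heat_top");
for n in("pointer","heat_top","probe"):
  for d in viewer.outline_of("top",n)[:3]:
    v,u=np.nonzero(d["mask"]);print(n,d["conf"],u.min(),u.max(),v.min(),v.max(),u.mean(),v.mean())
for _ in range(3):
  for c in("top","side"): viewer.capture(c); see(c,["grill","spot","heat_top","pointer"])
E
```

```text
pointer 0.34 321 341 191 216 331.64200477326966 204.12410501193318
heat_top 0.57 453 465 233 244 458.9782608695652 238.59420289855072
probe 0.77 246 272 285 309 259.0024752475247 297.5420792079208
probe 0.72 270 283 241 254 276.35555555555555 247.43333333333334
probe 0.54 311 325 245 259 318.0144927536232 251.78985507246378
top grill 0.59 [ 0.6056 -0.1354 -0.0048] [435. 184.]
top grill 0.31 [ 0.4594 -0.1696  0.0907] [462. 238.]
top spot 0.95 [ 0.6566 -0.0908  0.0812] [425. 156.]
top heat_top 0.49 [ 0.459  -0.1663  0.0901] [461. 238.]
top heat_top 0.45 [0.6137 0.2296 0.0788] [293. 173.]
top pointer 0.37 [ 0.441  -0.1072  0.0359] [430. 246.]
side grill 0.74 [0.5416 0.135  0.0036] [307. 235.]
side grill 0.59 [ 0.602  -0.1372 -0.004 ] [319. 186.]
side spot 0.83 [ 0.657  -0.0931  0.0817] [297. 165.]
side heat_top 0.47 [0.5915 0.446  0.001 ] [228. 316.]
side heat_top 0.4 [ 0.4597 -0.1697  0.0905] [368. 161.]
side heat_top 0.2 [0.4374 0.2572 0.0025] [331. 274.]
side pointer 0.48 [ 0.4453 -0.104   0.0353] [366. 188.]
top grill 0.95 [ 0.6004 -0.1365 -0.002 ] [435. 185.]
top spot 0.58 [ 0.6563
[... 355 characters left out ...]
de pointer 0.41 [ 0.4444 -0.1012  0.0372] [366. 188.]
top grill 0.7 [ 0.6024 -0.1377 -0.0048] [436. 185.]
top grill 0.29 [0.6182 0.2296 0.0804] [293. 171.]
top spot 0.65 [ 0.6607 -0.0936  0.0829] [426. 155.]
top heat_top 0.51 [ 0.4592 -0.1693  0.0945] [463. 238.]
top heat_top 0.28 [ 0.4387 -0.107   0.0356] [429. 247.]
top pointer 0.61 [ 0.439  -0.1069  0.0336] [429. 247.]
side grill 0.91 [ 0.5984 -0.1389 -0.0027] [320. 186.]
side spot 0.8 [ 0.6584 -0.0915  0.0767] [297. 166.]
side spot 0.56 [0.5401 0.1334 0.0036] [307. 235.]
side heat_top 0.56 [ 0.6355 -0.1439  0.0765] [310. 161.]
side heat_top 0.46 [ 0.4621 -0.1704  0.0899] [367. 161.]
side pointer 0.53 [ 0.4454 -0.1019  0.0357] [366. 188.]
```

View pics/b.png

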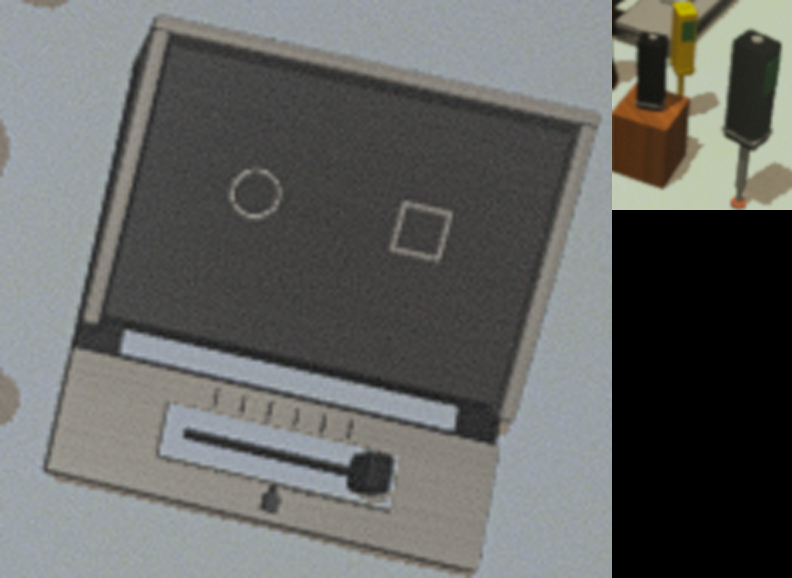

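```bash
python3 - <<'E'
from h import *
P=lambda x,y,z: ray("top",(350+x/3.4,100+y/3.4),z)
ring=P(256,193,.0774);sq=P(422,231,.0774);a=P(45,470,.034);b=P(475,570,.034);c=P(155,18,.115);d=P(598,118,.115)
s1=P(186,434,.048);s2=P(350,471,.048)
for p,q in((ring,sq),(a,b),(c,d),(s1,s2)):
    v=p-q;print(p.round(4),q.round(4),np.linalg.norm(v).round(4),np.degrees(np.arctan2(-v[0],v[1])).round(2))
yaw=-np.radians(11.8)
print("pointer",P(271,497,.042),"heat",P(370,473,.085))
print(toW("wrist",[0,0,0]), viewer.camera_model("wrist")["camera_matrix"]); p,r=tool(); print(r.as_matrix().round(3)); print(((r.as_matrix()).T@(toW("wrist",[0,0,0])-p)).round(4), (r.as_matrix().T@T("wrist")[0].T).round(3))
E
```

```text
[ 0.6567 -0.092   0.0774] [ 0.6297 -0.2096  0.0774] 0.1207 -12.89
[0.459  0.0562 0.034 ] [ 0.3899 -0.2536  0.034 ] 0.3174 -12.58
[ 0.7726 -0.0148  0.115 ] [ 0.7022 -0.3205  0.115 ] 0.3137 -12.97
[ 0.4852 -0.0444  0.048 ] [ 0.4597 -0.1617  0.048 ] 0.12 -12.3
pointer [ 0.44072932 -0.10603869  0.042     ] heat [ 0.45666035 -0.16372153  0.085     ]
[ 0.35546916 -0.5208972   0.37273876] [[341.70168456   0.         317.43361955]
 [  0.         341.70168456 206.92501984]
 [  0.           0.           1.        ]]
[[ 0.     0.893  0.451]
 [-0.     0.451 -0.893]
 [-1.    -0.     0.   ]]
[-0.1414  0.0824  0.0002] [[-0.    -0.318  0.948]
 [-0.001 -0.948 -0.318]
 [ 1.    -0.001 -0.   ]]
```

Call:
{"op": "drive_tool", "data": {
  "targets": [0,10,50,-40,6,0,0,0,15,100,-80,12,0,0,0,25,150,-120,18,0,0,0,35,200,-160,24,0,0,0,45,250,-200,30,0,0,0,60,300,-240,36,0,0,0,70,334,-268,39.5,0,0,0,70,334,-268,39.5,0,0,0,70,334,-268,39.5,0,0]
}}

```text
clock: 3.82
position: [0.4591, -0.1683, 0.1614]
orientation: [0.104, 1.571, -1.688]
contact_force: [-0.4, -1.1, 0.7]
grip_width: 1.0
```

```bash
python3 - <<'E'
from h import *
p,r=tool();print(p,r.as_matrix().round(3))
save("wrist","c",None,1.2)
see("wrist",["heat_top","pointer"]);viewer.capture("wrist");see("wrist",["heat_top","pointer"])
E
```

```text
[ 0.45905554 -0.16833988  0.16141496] [[-0.     0.976 -0.219]
 [-0.    -0.219 -0.976]
 [-1.     0.     0.   ]]
wrist heat_top 0.64 [ 0.4619 -0.165   0.0842] [311. 217.]
wrist pointer 0.56 [ 0.4377 -0.1107  0.0327] [257. 235.]
wrist heat_top 0.84 [ 0.4643 -0.1663  0.0851] [312. 213.]
wrist pointer 0.81 [ 0.4397 -0.1065  0.0338] [251. 234.]
```

View pics/c.png

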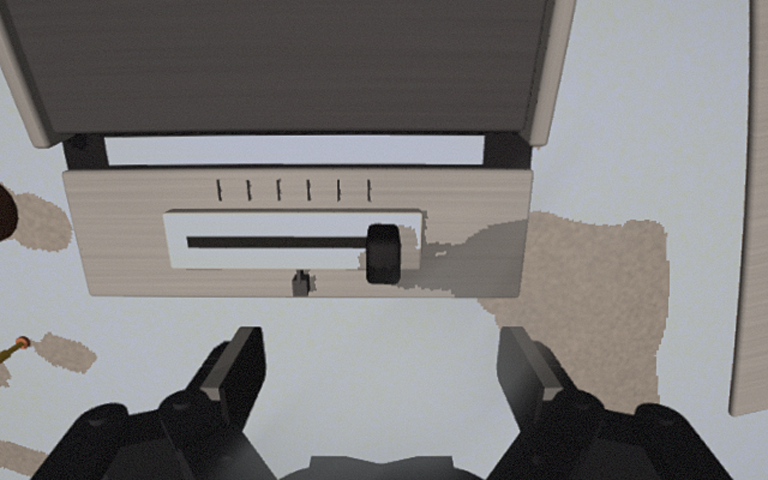

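```bash
python3 - <<'E'
from h import *
y=np.array([.2198,.9755,0]);p,_=tool();print("tcp",p@y)
for z in(.040,.047):
  for q in((301,272),(301,284)): w=ray("wrist",(q[0]/1.2,q[1]/1.2),z);print(z,w,w@y-p@y)
for q in((383,235,),(383,265)): w=ray("wrist",(q[0]/1.2,q[1]/1.2),.089);print(w,w@y-p@y)
w=ray("wrist",(301/1.2,284/1.2),.047);print((w@y)-(np.array([.600,-.1407,0])@y))
E
```

```text
tcp -0.06387903052545583
0.04 [ 0.44876336 -0.10974006  0.04      ] 0.055465792464005376
0.04 [ 0.44010175 -0.10718055  0.04      ] 0.056058766453535455
0.047 [ 0.45117185 -0.11179005  0.047     ] 0.05399540928511089
0.047 [ 0.44274083 -0.10929869  0.047     ] 0.05457259694172688
[ 0.47652216 -0.17381886  0.089     ] -0.0009417013228063265
[ 0.45949166 -0.16996793  0.089     ] -0.0009284172880053287
-0.0039335835837289446
```

Call:
{"op": "drive_tool", "data": {
  "targets": [0,40,4,0,0,0,0,0,80,4,0,0,0,0,0,97,4,0,0,0,0,0,97,4,0,0,0,0,0.5,97,4,0,0,0,0,1,97,4,0,0,0,0,1,97,4,0,0,0,0,1,97,4,0,0,0,0,1,97,4,0,0,0,0,1,97,4,0,0,0,0],
  "force": 20
}}

```text
clock: 5.38
position: [0.4632, -0.169, 0.0647]
orientation: [1.501, 1.57, -0.291]
contact_force: [-1.9, 0.3, 7.3]
grip_width: 0.229
```

Call:
{"op": "drive_tool", "data": {
  "targets": [1,0,0,-4,0,0,0,1,0,0,-10,0,0,0,1,0,0,-17,0,0,0,1,0,0,-24,0,0,0,1,0,0,-31,0,0,0,1,0,0,-38,0,0,0,1,0,0,-45,0,0,0,1,0,0,-51,0,0,0,1,0,0,-55,0,0,0,1,0,0,-55,0,0,0,1,0,0,-55,0,0,0]
}}

```text
clock: 6.75
position: [0.4755, -0.1151, 0.0648]
orientation: [1.92, 1.57, 0.128]
contact_force: [-0.9, 2.5, 8.4]
grip_width: 0.23
```

```bash
python3 - <<'E'
from h import *
p,r=tool();y=np.array([.2198,.9755,0]);print(p,p@y,telemetry.get_state()["grip_width"])
save("wrist","d",(160,120,480,340),2)
see("wrist",["heat_top","pointer"])
E
```

```text
[ 0.47550326 -0.11505963  0.06478389] -0.0077250504655565905 0.22954799685501498
wrist heat_top 0.87 [ 0.4727 -0.1097  0.0856] [307. 311.]
```

View pics/d.png

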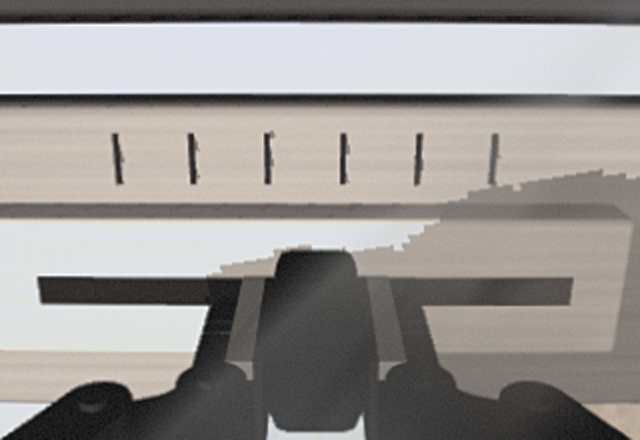

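Call:
{"op": "drive_tool", "data": {
  "targets": [0.5,0,0,0,0,0,0,0,0,0,0,0,0,0,0,0,0,0,0,0,0,0,0,0,0,0,0,0,-40,0,0,0,0,0,0,-90,0,0,0,0,0,0,-120,0,0,0,0,0,0,-120,0,0,0,0,0,0,-120,0,0,0,0]
}}

```text
$.targets: bad value
```

```bash
python3 - <<'E'
from h import *
p,r=tool();y=np.array([.2198,.9755,0]);print(p,p@y)
save("wrist","e",(220,130,420,280),4)
see("wrist",["heat_top","pointer","spot"])
E
```

```text
[ 0.47545587 -0.11509765  0.06476967] -0.0077725601616123186
wrist heat_top 0.85 [ 0.4735 -0.113   0.0854] [314. 308.]
wrist spot 0.56 [ 0.6054 -0.1448 -0.0026] [319.  -4.]
```

View pics/e.png

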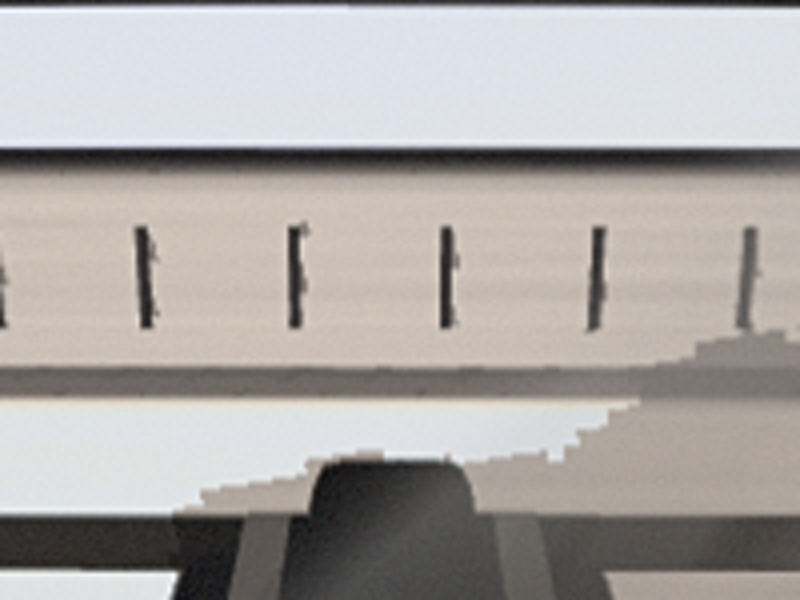

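The move was refused (wrong count), so this picture only shows the grip still between the pads. I'll resend it.

Call:
{"op": "drive_tool", "data": {
  "targets": [0,0,0,0,0,0,0,0,0,0,0,0,0,0,0,0,0,0,0,0,0,0,0,0,0,0,0,0,0,-40,0,0,0,0,0,0,-90,0,0,0,0,0,0,-120,0,0,0,0,0,0,-120,0,0,0,0,0,0,-120,0,0,0,0,0]
}}

```text
clock: 8.22
position: [0.4748, -0.1152, 0.1838]
orientation: [-1.489, 1.57, 3.002]
contact_force: [-0.6, 0.8, 0.4]
grip_width: 1.001
```

```bash
python3 - <<'E'
from h import *
p,r=tool();y=np.array([.2198,.9755,0]);print(p,p@y)
save("wrist","f",(220,130,420,280),4)
see("wrist",["heat_top","pointer"])
E
```

```text
[ 0.47475397 -0.11522805  0.18377411] -0.00805404142724983
wrist heat_top 0.63 [ 0.4762 -0.1126  0.0845] [314. 208.]
wrist pointer 0.58 [ 0.4393 -0.1065  0.0333] [317. 228.]
```

View pics/f.png

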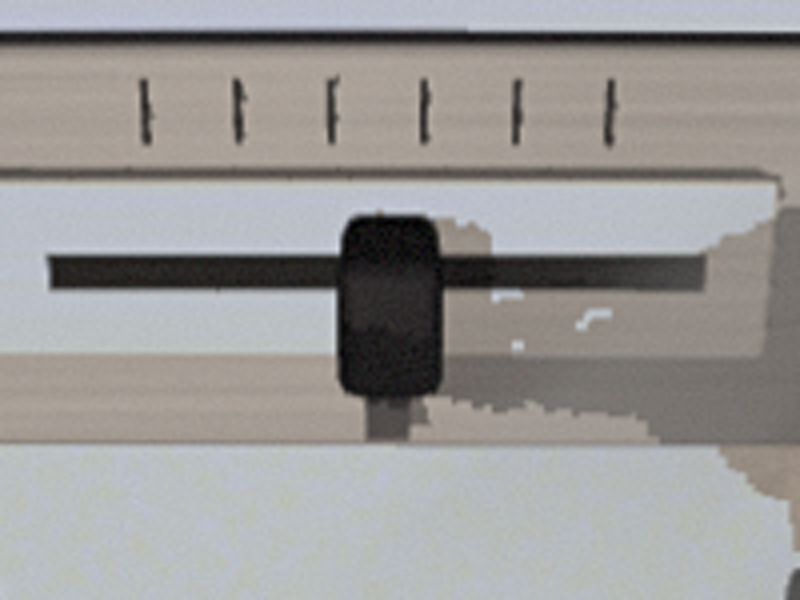

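The picture shows the grip (centre column about 390) lined up with the pointer (about 388), so the control is set. Next is the probe. The look-alikes in the top view are the black probe in the wooden holder (278,248), the yellow one (319,252) and the larger black one (261,296). I choose the small black one in the holder at (278,248).

Call:
{"op": "drive_tool", "data": {
  "targets": [0,-50,0,0,0,0,0,0,-110,0,0,0,0,0,0,-116,-20,-50,0,0,0,0,-116,-40,-100,0,0,0,0,-116,-60,-150,0,0,0,0,-116,-80,-200,0,0,0,0,-116,-95,-250,0,0,0,0,-116,-110,-300,0,0,0,0,-116,-120,-340,0,0,0,0,-116,-123,-357,0,0,0,0,-116,-123,-357,0,0,0,0,-116,-123,-357,0,0,0]
}}

```text
clock: 9.88
position: [0.4336, 0.2592, 0.2999]
orientation: [-0.517, 1.57, -2.31]
contact_force: [0.5, 1.1, -0.2]
grip_width: 0.999
```

```bash
python3 - <<'E'
from h import *
p,r=tool();print(p,r.as_matrix().round(3))
save("wrist","g",(120,60,520,360),2)
see("wrist",["probe","holder"]);viewer.capture("wrist");see("wrist",["probe","holder"])
E
```

```text
[0.433556   0.25923708 0.29985327] [[-0.001  0.975 -0.22 ]
 [-0.001 -0.22  -0.975]
 [-1.    -0.     0.001]]
wrist probe 0.93 [0.4321 0.2538 0.0774] [322. 173.]
wrist probe 0.73 [0.4252 0.1666 0.0634] [400. 159.]
wrist probe 0.6 [0.3286 0.2847 0.0898] [316. 266.]
wrist holder 0.97 [ 0.4345  0.2524 -0.0015] [322. 157.]
wrist probe 0.95 [0.4343 0.2546 0.0762] [322. 171.]
wrist probe 0.72 [0.3276 0.2865 0.0869] [315. 266.]
wrist probe 0.63 [0.5361 0.1342 0.0013] [401.  54.]
wrist probe 0.59 [0.4198 0.1652 0.0641] [402. 163.]
wrist holder 0.92 [ 0.4342  0.2531 -0.0026] [322. 157.]
```

View pics/g.png

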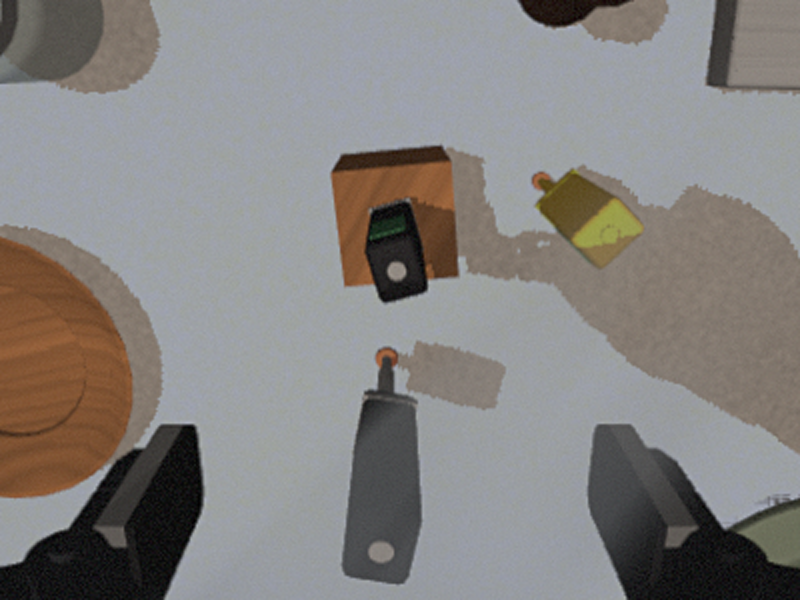

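```bash
python3 - <<'E'
from h import *
im=viewer.capture("wrist")[155:220,290:350,::-1]
im=cv2.resize(np.ascontiguousarray(im),None,fx=9,fy=9,interpolation=cv2.INTER_CUBIC)
im=(255*(im/255.)**0.5).astype(np.uint8)
cv2.imwrite("pics/h.png",im)
print(ray("wrist",(318.5,195.5),.165))
E
```

```text
[0.43330153 0.25904976 0.165     ]
```

View pics/h.png

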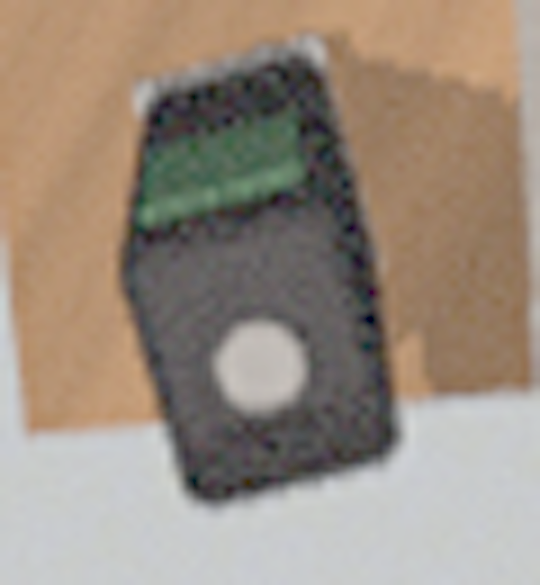

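The zoom shows the probe's top with its dot at about (318,195). The handle is turned about 14° counter-clockwise in the picture, with its narrow side along the jaws. This is the small black probe in the wooden block. I'll turn −14° and descend.

Call:
{"op": "drive_tool", "data": {
  "targets": [0.3,0,0,0,-7,0,0,0.3,0,0,0,-14,0,0,0.3,30,0,0,-14,0,0,0.3,70,0,0,-14,0,0,0.3,110,0,0,-14,0,0,0.3,150,0,0,-14,0,0,0.3,180,0,0,-14,0,0,0.3,192,0,0,-14,0,0,0.3,192,0,0,-14,0,0,0.7,192,0,0,-14,0,0,1,192,0,0,-14,0,0,1,192,0,0,-14,0,0,1,192,0,0,-14,0,0,1,192,0,0,-14,0,0],
  "force": 40
}}

```text
clock: 11.98
position: [0.434, 0.2602, 0.1091]
orientation: [2.061, 1.569, 0.513]
contact_force: [-1.5, -1.5, 9.2]
grip_width: 0.256
```

```bash
python3 - <<'E'
from h import *
p,r=tool();print(p,r.as_matrix().round(4));print(telemetry.get_state()["grip_width"]*85,telemetry.get_state()["contact_force"])
E
```

```text
[0.43401135 0.26022572 0.10914524] [[ 1.200e-03  9.997e-01  2.250e-02]
 [ 7.000e-04  2.250e-02 -9.997e-01]
 [-1.000e+00  1.200e-03 -6.000e-04]]
21.787185823759117 [-1.4564849  -1.45936047  9.20362583]
```

Call:
{"op": "drive_tool", "data": {
  "targets": [1,-15,0,0,0,0,0,1,-45,0,0,0,0,0,1,-85,0,0,0,0,0,1,-125,0,0,0,0,0,1,-165,0,0,0,0,0,1,-195,5,10,0,0,0,1,-205,20,38,0,0,0,1,-205,39,73,0,0,0,1,-205,58,108,0,0,0,1,-205,77,144,0,0,0,1,-205,96,179,0,0,0,1,-205,115,215,0,-0.7,2.7,1,-200,134,250,0,-1.4,5.5,1,-185,153,286,0,-2.1,8.3,1,-165,170,318,0,-2.8,11,1,-145,182,341,0,-3.4,13.6,1,-130,187,350,0,-3.4,13.6,1,-125,187,350,0,-3.4,13.6,1,-125,187,350,0,-3.4,13.6,1,-125,187,350,0,-3.4,13.6],
  "force": 60
}}

```text
clock: 14.48
position: [0.6287, -0.0847, 0.2341]
orientation: [1.328, 1.326, -0.22]
contact_force: [-0.6, 0.0, -1.1]
grip_width: 0.249
```

```bash
python3 - <<'E'
from h import *
p,r=tool();M=r.as_matrix();s=telemetry.get_state();print(p,M.round(4),s["grip_width"]*85,s["contact_force"])
f=p+M[:,0]*.095;print("foot",f,pix("wrist",f),"spot pix",pix("wrist",[.657,-.092,.0774]))
save("wrist","i",(120,0,520,300),2)
see("wrist",["foot","spot","probe"])
for c in("top","side"): viewer.capture(c); see(c,["foot","spot"])
E
```

```text
[ 0.62873426 -0.08474668  0.2340731 ] [[ 0.237   0.9714  0.0166]
 [-0.0529  0.03   -0.9982]
 [-0.9701  0.2357  0.0585]] 21.177725119218987 [-0.57745345  0.02889404 -1.05200678]
foot [ 0.65124669 -0.08976979  0.14191585] [317.51885649 210.62520911] spot pix [315.86966767 197.68558784]
wrist foot 0.67 [ 0.6474 -0.0905  0.1382] [318. 215.]
wrist foot 0.42 [0.4276 0.1664 0.0017] [ 94. 383.]
wrist spot 0.59 [ 0.6594 -0.09    0.076 ] [313. 195.]
wrist probe 0.87 [ 0.6362 -0.0912  0.2024] [325. 248.]
top spot 0.67 [ 0.6586 -0.0903  0.084 ] [425. 155.]
side foot 0.71 [0.6204 0.2308 0.0825] [260. 223.]
side foot 0.63 [ 0.3238  0.2889 -0.0006] [378. 297.]
side spot 0.68 [ 0.6613 -0.0935  0.0781] [296. 165.]
```

View pics/i.png

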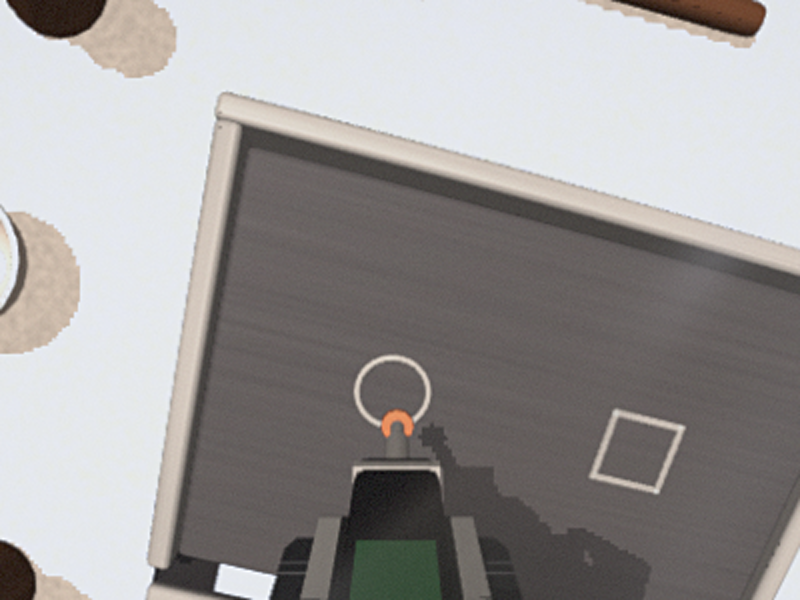

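```bash
python3 - <<'E'
from h import *
p,r=tool();M=r.as_matrix()
S=ray("wrist",(316.5,195),.0774);print("S",S)
f=p+M[:,0]*.095
for s in(S,np.array([.657,-.092,.0774])): print((M.T@(s-f)*1000).round(1))
n=np.array([-.2360,.0532,.9703]);print("tilt deg",np.degrees(np.arccos(-M[:,0]@n)))
# foot seen: upper face 4mm up
print(pix("wrist",p+M[:,0]*.091+M[:,1]*.004))
E
```

```text
S [ 0.65913274 -0.09344909  0.0774    ]
[63.9 -7.1 -0.9]
[63.4 -9.1 -2.3]
tilt deg nan
[317.51113039 207.19378091]<stdin>:6: RuntimeWarning: invalid value encountered in arccos
```

The foot, at crop (397,425), hangs square between the pads above the ring centred at (393,390). I'll close in to about 8 mm and look again.

Call:
{"op": "drive_tool", "data": {
  "targets": [1,12,-3,-1,0,0,0,1,26,-6.5,-2,0,0,0,1,40,-6.5,-2,0,0,0,1,50,-6.5,-2,0,0,0,1,55,-6.5,-2,0,0,0,1,55,-6.5,-2,0,0,0,1,55,-6.5,-2,0,0,0]
}}

```text
clock: 15.85
position: [0.6353, -0.0868, 0.1787]
orientation: [1.326, 1.326, -0.222]
contact_force: [-0.4, 0.5, -0.7]
grip_width: 0.248
```

```bash
python3 - <<'E'
from h import *
p,r=tool();M=r.as_matrix();s=telemetry.get_state();print(p,s["contact_force"])
f=p+M[:,0]*.095;print("foot",f,pix("wrist",f),M.round(4))
save("wrist","j",(260,140,380,230),6)
see("wrist",["foot","spot"])
E
```

```text
[ 0.63529245 -0.08679033  0.17869497] [-0.35333834  0.47962541 -0.71859862]
foot [ 0.65779034 -0.09186584  0.08653704] [317.53655427 210.63304077] [[ 0.2368  0.9714  0.0156]
 [-0.0534  0.029  -0.9981]
 [-0.9701  0.2355  0.0588]]
wrist foot 0.49 [ 0.6553 -0.0907  0.0832] [316. 214.]
wrist spot 0.5 [ 0.6415 -0.0907  0.1468] [322. 250.]
```

View pics/j.png

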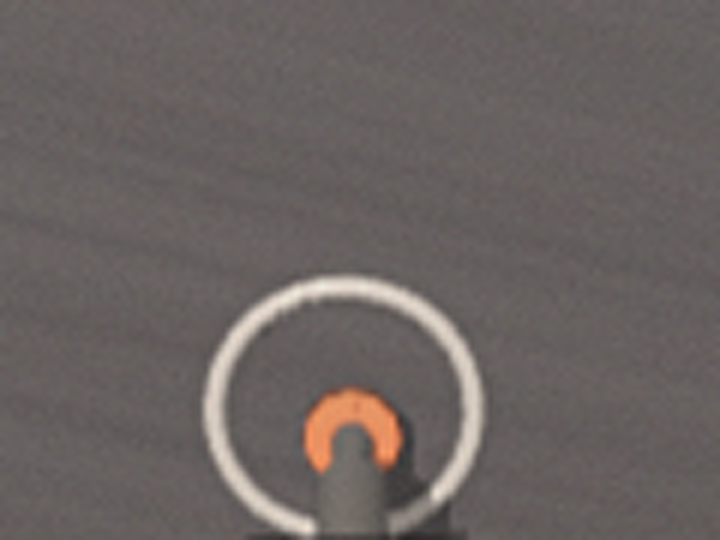

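Call:
{"op": "drive_tool", "data": {
  "targets": [1,2,0,-1,0,0,0,1,4,0,-1,0,0,0,1,6,0,-1,0,0,0,1,6,0,-1,0,0,0,1,6,0,-1,0,0,0]
}}

```text
clock: 16.62
position: [0.6365, -0.0861, 0.1724]
orientation: [1.326, 1.326, -0.222]
contact_force: [0.2, 0.3, -1.1]
grip_width: 0.25
```

Call:
{"op": "drive_tool", "data": {
  "targets": [1,2,0,0,0,0,0,1,4,0,0,0,0,0,1,6,0,0,0,0,0,1,6,0,0,0,0,0,1,6,0,0,0,0,0]
}}

```text
clock: 17.25
position: [0.638, -0.0864, 0.1666]
orientation: [1.326, 1.326, -0.222]
contact_force: [-0.1, -0.5, 1.0]
grip_width: 0.251
```

Call:
{"op": "drive_tool", "data": {
  "targets": [1,1,0,0,0,0,0,1,2,0,0,0,0,0,1,3,0,0,0,0,0,1,3,0,0,0,0,0,1,3,0,0,0,0,0]
}}

```text
clock: 17.88
position: [0.6387, -0.0866, 0.1637]
orientation: [1.326, 1.326, -0.222]
contact_force: [-0.1, 0.2, 1.2]
grip_width: 0.248
```

```bash
python3 - <<'E'
from h import *
F=[]
for _ in range(6):
    viewer.camera_model("wrist"); viewer.capture("wrist"); F.append(telemetry.get_state()["contact_force"])
p,r=tool();M=r.as_matrix();print(p,np.mean(F,0),np.std(F,0),-np.mean(F,0)@M[:,0])
f=p+M[:,0]*.095;n=np.array([-.2360,.0532,.9703]);print("below plane mm",(np.array([.658,-.0925,.0774])-f)@n*1000)
save("wrist","k",(260,140,380,230),6)
E
```

```text
[ 0.63866964 -0.08663182  0.16371573] [-0.17571466 -0.31266902  1.38666679] [0.24250291 0.44580393 0.24755551] 1.3701615983213487
below plane mm 6.374079975792835
```

View pics/k.png

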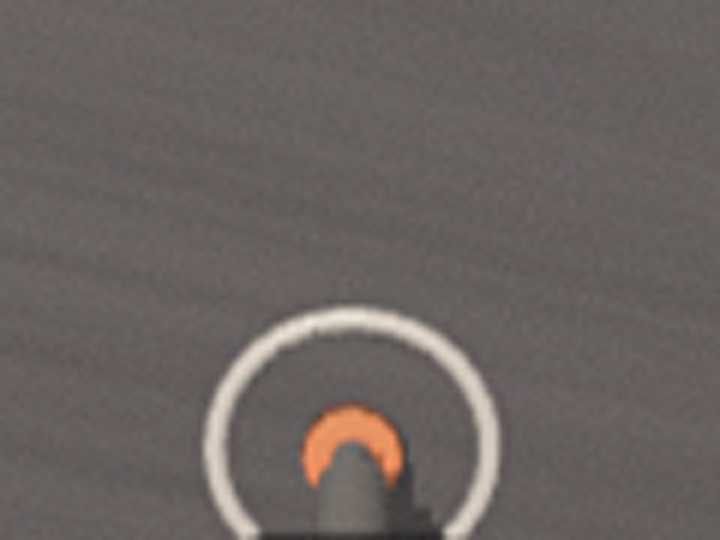

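```bash
python3 - <<'E'
from h import *
s=telemetry.get_state();print(s["contact_force"],s["position"],s["clock"]);print(ctrl.hand_in())
E
```

```text
[-0.27388337  0.32722629  1.59556322] [ 0.63866892 -0.08658412  0.16370162] 18.225
the job is handed in; nothing more can be done
None
```

I set the grill's control grip to the pointer, then took the small black probe out of its wooden holder. I handed the job in at about 18 s of the 53 s, still holding the probe's foot pressed in the ring mark; no verdict was reported.

- **Control grip:** the wrist picture after I let go showed the grip's middle within about 1 mm of the pointer.
- **Foot position:** the last picture showed the foot within about 1 mm of the ring's centre.
- **Angle:** by my fit of the grill's pose, the probe's axis is within about 0.5° of square to the plate. I checked this before pressing and the tool's orientation has not changed since.
- **Press:** three checks agree on about half-way in. The force rose about 2.3 N from its hovering reading, which puts the spring about 6.6 mm in. The geometry gives 6.4 mm, and the foot visibly went in by about 7 mm.
- **What went wrong:** one move call was refused because I gave it the wrong number of values. Nothing moved, and I sent it again.
- **Bystanders:** I did not look at the other things again at the end, but no move showed an unexpected contact force.

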